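# Set out two gauge blocks on the soak plate

## Robot

A 7-joint arm with a two-finger parallel gripper is mounted at the origin on the work surface. World frame = base frame: x ahead of the robot, y to its left, z up, the work surface at z = 0. Lengths are in m, angles in degrees, forces in N, time in s.
With the tool pointing down it reaches from about 0.35 to 0.775 m from the base axis. Payload 3.1 kg.
Tool frame: the origin (TCP) lies at the very end of the fingers, on their centre line; the grasp point (between the pads) lies 19 mm behind it; z points along the fingers, y is the line along which they close (so a half turn about z gives the same grasp; the last joint's range is limited). The gripper opens to 85 mm and grips with 20 to 120 N. Pads are 22 mm wide; open, the fingers measure 114 mm over their backs; the gripper's body (76 mm by 85 mm) begins 54 mm behind the grasp point. The pads swing forward as they close: fully open they stand 13 mm farther back than shut.
Start: joints at [-65.93, 17.813, 0.802, 86.603, -0.252, 75.585, -1.558], TCP at [0.245, 0.492, 0.231] pointing down, gripper open.
Joint ranges: [-154.91, 154.91], [-16.99, 109.72], [-72.82, 74.43], [7.12, 147.25], [-82.49, 262.49], [11.32, 116.49], [-174.64, 174.64]. Speed limits (degrees/s): [159.86, 159.86, 180, 180, 180, 180, 180].

## Interface

Orientations are given as a 3x3 rotation matrix whose columns are the frame's x, y, z axes.
In Python, from station import r, viewer, ticket gives the robot as it stands.
- The arm moves only by the tool carry_out, never from a script. Its argument "targets" is one flat list of numbers, 7 for each row, row after row: the shift along the tool's x, y, z in units of 25 mm (1.0 is 25 mm), then the turn, a rotation vector about the tool's x, y, z in rad, then the finger opening in mm, from 0 to 85.4. In form: [x, y, z, rx, ry, rz, grip, x, y, z, rx, ry, rz, grip, ...]. A call has 1 to 20 rows; each row shifts and turns the commanded pose from where the row before left it, along the tool's axes as they then stand; what a row does not reach is not made up. A row lasts 1/12 s, in which the tool goes at most 41.7 mm and 7.16 degrees, less where a joint would pass 70% of its speed; a pose out of reach is approached as far as the arm can. A call is refused whole if a number of a shift passes 1 or a number of a turn 0.125, either way. A call with a gripper value outside its range is refused whole. The fingers move at their own pace and stop on an object; "grip_force" is the grip in N (left out, the last holds). Time passes only in rows, so rows that do not move let the fingers close. It gives the time, the measured TCP pose, the force, the opening and the grip force at its end, in the units of the state.
- r.sense(): the state, without advancing time (a new reading comes with each control period).
- viewer.read_camera(name): name is "side" or "top" or "wrist"; returns a dict with "image" (420x560x3 uint8, red, green, blue), "z_map" (420x560 float32, m along the optical axis (not along the pixel's ray), 0 where there is no reading), "fx", "fy", "cx", "cy" (pixels), "T" (4x4, takes a point from camera to world coordinates). Camera axes: x right, y down, z forward; pixel columns grow to the right and rows downward; lengths in m; the calibration is good to about 2 mm. The wrist camera is an equidistant fisheye: a pixel r from the principal point sees the ray r / f radians off the axis. A picture is of the moment at which its call begins.
- ticket.hand_in(): hands the job in; it is judged then, once.
The state is a dict: "time": time; "joint_pos": joint angles; "qd": joint speeds; "tau": joint torques, N m; "tool_pos": TCP position; "eef_rot": TCP orientation; "wrist_force": force on the tool from outside, world axes, zero at the start; "torque": the same for the moment, N m; "finger_gap": finger opening in m; "gripper_force": force on a finger pad.
Only numpy, scipy, OpenCV 4.12 (cv2) and the standard library are available. Lean on these libraries where they do the work, as an engineer would, in place of code of your own. Each camera call takes 0.05 s, during which the arm holds its last target. There are 200 camera calls.

## Task

Set out the two blocks for temperature soaking on the black soak plate. The flat steel block lying on the cork-topped rest must stand upright on one of its long narrow edges, inside the long yellow outline; the white ceramic block must be taken out of the pocket tray and stood on end inside the small white square. Leave the black and gold blocks in the tray and everything else on the bench as they are.

Things in the scene. Friction and masses are not known exactly. Their poses are not given: they have to be found in the camera images.
- steel_block: Flat bright steel block, 44 x 64 x 12 mm (its x, y, z), 0.26 kg, edges rounded 1 mm. Origin at its centre. It starts lying flat (z up, centre 41 mm above the bench) on the rest, its 64 mm ends overhanging the rest by about 12 mm each. To stand on a long narrow edge its x axis must be vertical (either way up), y level; its centre is then 22 mm above the soak plate's top.
- rest: Fixed wooden rest with a cork top, 50 x 40 mm (x, y), 35 mm high, that carries the steel block. Origin at the centre of its underside, on the bench. It stands on the left or right of the soak plate.
- soak_plate: Fixed black plate, 140 x 100 mm (x, y), 20 mm thick. Origin at the centre of its underside, on the bench.
- long_mark (a point): Centre of the long yellow outline on the soak plate's top surface (20 mm above the bench), 35 mm from the plate's centre to its +x. The outline is 28 mm (x) by 80 mm (y) inside; axes as the plate's, the long side along y. The outline is only a marking, flush with the plate.
- square_mark (a point): Centre of the small white square on the soak plate's top surface (20 mm above the bench), 40 mm from the plate's centre to its -x. The square is 26 mm by 26 mm inside, only a marking, flush with the plate.
- tray: Fixed cream pocket tray, 56 x 136 mm (x, y), 16 mm high, with three square pockets in a row along y, 45 mm apart, each 17 mm wide and 10 mm deep (floor 6 mm above the bench). Origin at the centre of its underside. It stands on the other side of the soak plate from the rest.
- white_block: White ceramic gauge block, 14 x 14 x 24 mm (x, y, z), 30 g, standing on end in one of the three pockets (which one varies) and reaching 14 mm above the tray's top. Origin at its centre, 18 mm above the bench at the start and 12 mm above the surface it stands on.
- black_block: Black block of the same size and origin in another pocket; to be left there.
- gold_block: Gold-coloured block of the same size and origin in another pocket; to be left there.
- bottle: Green glass jar with a black cap, 56 mm wide, 110 mm high, at the left of the bench; leave alone. Origin at the centre of its underside.
- round_case: Round cream case with a white filling and four dark wells, 112 mm wide, 35 mm high, at the far side; leave alone. Origin at the centre of its underside.
- open_case: Round cream case with a black lining, 112 mm wide, 35 mm high, at the far side; leave alone. Origin at the centre of its underside.
- spare_a: Small steel gauge block, 35 x 20 x 9 mm, lying on the white paper at the far left; leave alone. Origin at the centre of its underside.
- spare_b: Small steel gauge block, 35 x 9 x 25 mm, standing on the white paper at the far left; leave alone. Origin at the centre of its underside.
Things that resemble listed ones, but are neither listed nor needed, are in the scene too. Leave any pink or turquoise look-alike of the soak_plate alone.

How it is judged:
By the outcome, as a careful person would: the job done as asked, in the order asked, and still so for the second after the job is handed in, with the robot touching nothing.
It also fails if it takes over 58 s, if anything falls off the work surface, if the arm or the gripper's body presses on something with over 40 N, if the wrist force passes 120 N, or if a joint passes its speed limit or range.

## Working session

There is one attempt and no reset: what is moved stays moved. The work goes in short steps, Python scripts to look and compute and a tool call to move; the robot and the scene stay as the last step left them, time stands still between calls to the robot, and variables do not carry over. Pictures are saved under pics/ and viewed, at most 10 in all, crops included, and the job is handed in when it is done.

Besides the shell and the picture viewer there is one more tool, called after "Request:" as name(argument=value, ...), one argument or row to a line, values as JSON. carry_out: Moves the arm, as the interface text tells. Its arguments: {"type":"object","properties":{"targets":{"type":"array","items":{"type":"number"}},"grip_force":{"type":"number"}},"required":["targets"]}

```bash
mkdir -p pics; ls; python3 - <<'E'
from station import r, viewer, ticket
import cv2, numpy as np
s=r.sense(); print({k:np.round(v,3).tolist() for k,v in s.items()})
for n in("top","side"):
    c=viewer.read_camera(n); cv2.imwrite(f"pics/{n}0.png",cv2.resize(c["image"][:,:,::-1],(784,588)))
    np.savez(f"{n}0.npz",**c); print(n,c["fx"],c["fy"],c["cx"],c["cy"],np.round(c["T"],3).tolist())
E
```

```text
pics
{'time': 0.0, 'joint_pos': [-65.932, 17.863, 0.801, 86.694, -0.252, 75.583, -1.558], 'qd': [0.084, 0.052, -0.009, -0.069, -0.03, -0.081, 0.1], 'tau': [0.0, -37.992, 0.146, -23.059, 0.012, 0.014, -0.0], 'tool_pos': [0.245, 0.492, 0.23], 'eef_rot': [[-0.895, 0.445, -0.001], [0.445, 0.895, -0.002], [-0.0, -0.002, -1.0]], 'wrist_force': [1.323, 0.432, 0.602], 'torque': [-0.039, 0.012, -0.013], 'gripper_force': 0.0, 'finger_gap': 0.086}
top 414.7560299177747 414.7560299177747 283.5378194403664 204.34329480175637 [[-0.008, -0.991, 0.135, 0.43], [-0.999, 0.013, 0.034, 0.078], [-0.035, -0.135, -0.99, 1.04], [0.0, 0.0, 0.0, 1.0]]
side 434.5283839416189 434.5283839416189 277.9977912903306 202.87514511542003 [[-0.989, -0.077, 0.127, 0.447], [-0.148, 0.505, -0.851, 0.938], [0.001, -0.86, -0.51, 0.59], [0.0, 0.0, 0.0, 1.0]]
```

View pics/top0.png

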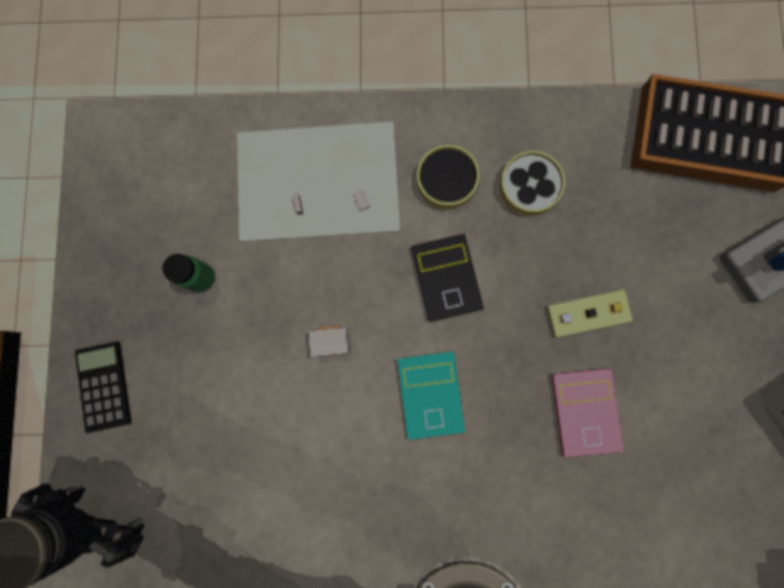

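View pics/side0.png

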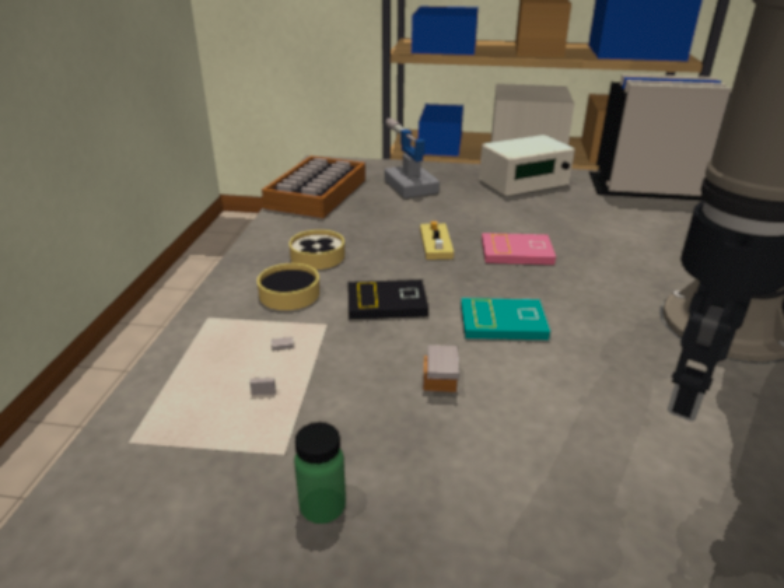

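The top view shows the black plate at about (447,278), the steel block on its rest at (328,342), and the tray at (590,313) with white as the left block at (566,317). The side view agrees, and the turquoise and pink plates are decoys.

```bash
cat > h.py <<'E'
import numpy as np, cv2
def world(c):
    z=c["z_map"].astype(float); h,w=z.shape; u,v=np.meshgrid(np.arange(w),np.arange(h))
    p=np.stack([(u-c["cx"])/c["fx"]*z,(v-c["cy"])/c["fy"]*z,z],-1)
    return p@c["T"][:3,:3].T+c["T"][:3,3]
def onplane(c,u,v,h):
    d=c["T"][:3,:3]@np.array([(u-c["cx"])/c["fx"],(v-c["cy"])/c["fy"],1]); o=c["T"][:3,3]
    return o+d*(h-o[2])/d[2]
E
python3 - <<'E'
from h import *
c=dict(np.load("top0.npz")); P=world(c); im=c["image"]
def rect(name,box,lo,hi):
    x0,y0,x1,y1=[int(a/1.4) for a in box]
    q=P[y0:y1,x0:x1]; m=(q[...,2]>lo)&(q[...,2]<hi); 
    z=np.median(q[m][:,2]); ys,xs=np.nonzero(m)
    pts=np.array([onplane(c,x+x0,y+y0,z)[:2] for x,y in zip(xs,ys)],np.float32)
    (cx,cy),(w,h),a=cv2.minAreaRect(pts*1000)
    print(name,m.sum(),"z",z.round(4),"mean",pts.mean(0).round(4),"rect",round(cx,1),round(cy,1),"size",round(w,1),round(h,1),"ang",round(a,1))
rect("steel",(295,315,360,370),.038,.06)
rect("plate",(400,225,495,330),.012,.028)
rect("tray",(535,280,645,345),.010,.022)
rect("white",(555,305,580,330),.024,.04)
rect("black",(580,300,602,325),.024,.04)
rect("gold",(605,295,632,320),.024,.04)
g=im[160:270,205:465,::-1]
cv2.imwrite("pics/crop1.png",cv2.resize(g,None,fx=3,fy=3,interpolation=cv2.INTER_CUBIC))
E
```

```text
steel 494 z 0.0473 mean [0.4713 0.2317] rect 471.4 231.9 size 44.1 64.6 ang 5.1
plate 2245 z 0.02 mean [0.5849 0.0252] rect 585.6 25.3 size 140.2 99.9 ang 12.6
tray 1146 z 0.016 mean [ 0.5181 -0.2229] rect 518.3 -222.9 size 55.9 137.8 ang 11.4
white 37 z 0.03 mean [ 0.509 -0.179] rect 509.2 -178.9 size 13.6 14.6 ang 11.2
black 38 z 0.0298 mean [ 0.5185 -0.2229] rect 518.5 -222.9 size 13.4 15.3 ang 13.4
gold 39 z 0.0297 mean [ 0.5273 -0.2668] rect 527.2 -266.8 size 13.5 15.3 ang 14.9
```

View pics/crop1.png

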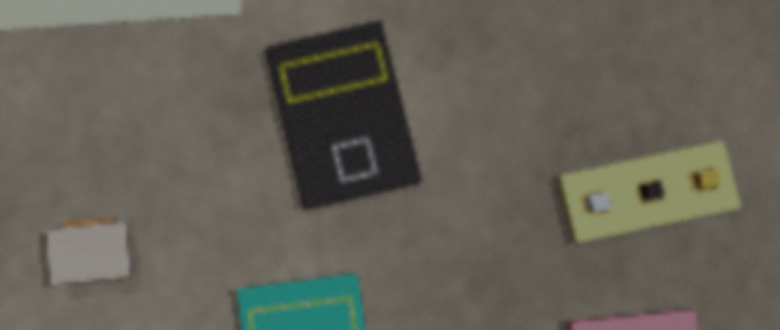

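The measured sizes match those given (steel 44x65, plate 140x100, tray 56x138, block tops at 30 mm). The yellow outline is on the plate's far side. I'll grip the steel by its ends with the tool tilted inward about 45°, then set it down tilted outward 45°.

```bash
cat >> h.py <<'E'
from scipy.spatial.transform import Rotation as Ro
def frame(yaw_y,tilt):   # tool y at yaw_y deg, z down, then turned tilt deg about tool y
    a=np.radians(yaw_y); y=np.array([np.cos(a),np.sin(a),0]); z=np.array([0,0,-1.])
    R=np.stack([np.cross(y,z),y,z],1); return R@Ro.from_euler("y",tilt,degrees=True).as_matrix()
def plan(s,p,R):
    R0=np.array(s["eef_rot"]); p0=np.array(s["tool_pos"])
    print("t",round(s["time"],2),"p",p0.round(4),"Fw",np.round(s["wrist_force"],1),"gap",round(s["finger_gap"],4))
    print("rotvec",Ro.from_matrix(R0.T@R).as_rotvec().round(3),"shift(before turn)",(R0.T@(p-p0)/.025).round(2),"(after)",(R.T@(p-p0)/.025).round(2))
C=np.array([.4714,.2319,.041])
LONG=np.array([.6198,.0329,.042]); SQ=np.array([.5466,.0166,.02]); W=np.array([.5091,-.179,.018])
E
python3 - <<'E'
from station import r
from h import *
s=r.sense(); R=frame(95.1,0); plan(s,C+[0,0,.12],R)
R=frame(95.1,45); print(R.round(2)); print(C+R[:,2]*.02,)
E
```

```text
t 0.1 p [0.2448 0.4918 0.2303] Fw [0.4 0.  0.5] gap 0.0858
rotvec [-0.002 -0.    -0.551] shift(before turn) [-12.75  -5.26   2.79] (after) [ -8.11 -11.16   2.77]
[[-0.7  -0.09 -0.7 ]
 [-0.06  1.   -0.06]
 [ 0.71  0.   -0.71]]
[0.45731385 0.23064284 0.02685786]
```

Request:
carry_out(
  targets=[0,0,0,0,0,-0.11,85,0,0,0,0,0,-0.11,85,0,0,0,0,0,-0.11,85,0,0,0,0,0,-0.11,85,0,0,0,0,0,-0.11,85,-0.58,-0.8,0.1,0,0,0,85,-0.58,-0.8,0.1,0,0,0,85,-0.58,-0.8,0.1,0,0,0,85,-0.58,-0.8,0.1,0,0,0,85,-0.58,-0.8,0.1,0,0,0,85,-0.58,-0.8,0.1,0,0,0,85,-0.58,-0.8,0.1,0,0,0,85,-0.58,-0.8,0.1,0,0,0,85,-0.58,-0.8,0.1,0,0,0,85,-0.58,-0.8,0.1,0,0,0,85,-0.58,-0.8,0.1,0,0,0,85,-0.58,-0.8,0.1,0,0,0,85,-0.58,-0.8,0.1,0,0,0,85,-0.58,-0.8,0.1,0,0,0,85,0,0,0,0,0,0,85],
  grip_force=60,
)

```text
time: 1.77
tool_pos: [0.4754, 0.2246, 0.1953]
eef_rot: [[-0.997, -0.078, 0.001], [-0.078, 0.997, -0.005], [-0.001, -0.005, -1.0]]
wrist_force: [1.3, -0.4, -0.2]
finger_gap: 0.0848
gripper_force: 0.0
```

Request:
carry_out(
  targets=[0,0,0,0,0.113,0,85,0,0,0,0,0.113,0,85,0,0,0,0,0.113,0,85,0,0,0,0,0.113,0,85,0,0,0,0,0.113,0,85,0,0,0,0,0.113,0,85,0,0,0,0,0.113,0,85,0,0,0,0,0,0,85],
)

```text
time: 2.43
tool_pos: [0.4645, 0.2319, 0.1835]
eef_rot: [[-0.736, -0.09, -0.671], [-0.065, 0.996, -0.062], [0.674, -0.002, -0.739]]
wrist_force: [-0.3, 0.4, -0.2]
finger_gap: 0.0848
gripper_force: 0.0
```

```bash
python3 - <<'E'
from station import r
from h import *
s=r.sense(); R=frame(95.1,45); plan(s,C+R[:,2]*.02,R); print(np.round(s["joint_pos"],1))
E
```

```text
t 2.43 p [0.4645 0.2319 0.1835] Fw [-0.3  0.4 -0.2] gap 0.0848
rotvec [-0.003  0.046 -0.001] shift(before turn) [-4.01 -0.01  4.83] (after) [-4.22 -0.02  4.64]
[-18.9  48.   -4.6  57.7  -9.4 114.8  71.1]
```

Request:
carry_out(
  targets=[-0.4,0,0.48,0,0,0,85,-0.4,0,0.48,0,0,0,85,-0.4,0,0.48,0,0,0,85,-0.4,0,0.48,0,0,0,85,-0.4,0,0.48,0,0,0,85,-0.4,0,0.48,0,0,0,85,0,0,0,0,0,0,85,0,0,0,0,0.02,0,85,0,0,0,0,0.02,0,85,0,0,0,0,0,0,85],
)

```text
time: 3.27
tool_pos: [0.4634, 0.2307, 0.0954]
eef_rot: [[-0.717, -0.089, -0.691], [-0.061, 0.996, -0.066], [0.694, -0.005, -0.72]]
wrist_force: [0.1, -0.1, -0.4]
finger_gap: 0.0848
gripper_force: 0.0
```

```bash
python3 - <<'E'
from station import r,viewer
from h import *
s=r.sense(); R=frame(95.1,45); plan(s,C+R[:,2]*.02,R); print(np.round(s["joint_pos"],1))
c=viewer.read_camera("wrist"); cv2.imwrite("pics/w1.png",cv2.resize(c["image"][:,:,::-1],(784,588)))
E
```

```text
t 3.27 p [0.4634 0.2307 0.0954] Fw [ 0.1 -0.1 -0.4] gap 0.0848
rotvec [-0.004  0.018 -0.003] shift(before turn) [-1.73  0.03  2.14] (after) [-1.77  0.02  2.11]
[-19.   53.4  -3.9  61.2  -9.1 107.7  73. ]
```

View pics/w1.png

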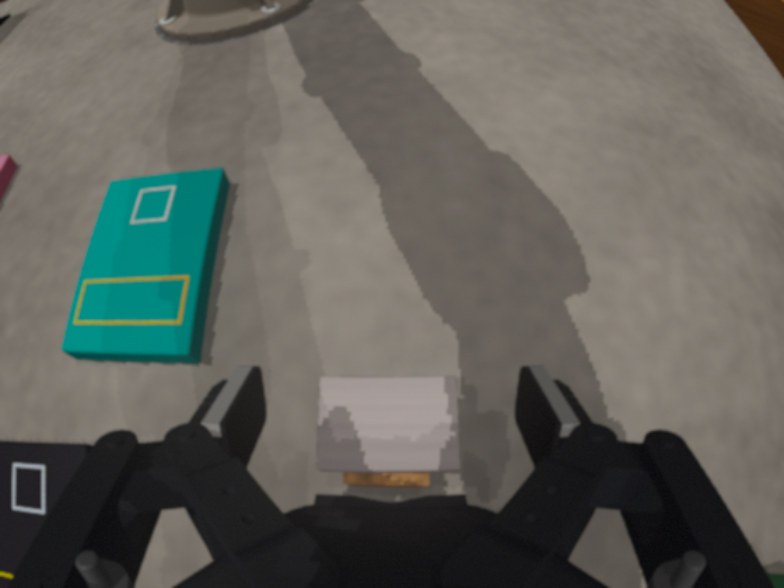

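The steel block is centred between the open fingers (block columns 318–459, fingers 262/518). Next I'll descend and close.

Request:
carry_out(
  targets=[-0.35,0,0.42,0,0.018,0,85,-0.35,0,0.42,0,0,0,85,-0.35,0,0.42,0,0,0,85,-0.35,0,0.42,0,0,0,85,-0.35,0,0.42,0,0,0,85,0,0,0,0,0,0,85,0,0,0,0,0,0,85],
)

```text
time: 3.9
tool_pos: [0.4559, 0.2294, 0.026]
eef_rot: [[-0.702, -0.089, -0.706], [-0.059, 0.996, -0.068], [0.71, -0.006, -0.705]]
wrist_force: [0.3, -0.3, -0.0]
finger_gap: 0.085
gripper_force: 0.0
```

```bash
python3 - <<'E'
from station import r
from h import *
s=r.sense(); R=frame(95.1,45); plan(s,C+R[:,2]*.02,R); print(np.round(s["joint_pos"],1))
E
```

```text
t 3.9 p [0.4559 0.2294 0.026 ] Fw [ 0.3 -0.3 -0. ] gap 0.085
rotvec [-0.004 -0.004 -0.004] shift(before turn) [-0.02  0.04 -0.07] (after) [-0.02  0.04 -0.07]
[-18.9  58.   -3.9  63.5  -8.8 102.2  74.2]
```

Request:
carry_out(
  targets=[0,0,0,0,0,0,55,0,0,0,0,0,0,55,0,0,0,0,0,0,55,0,0,0,0,0,0,55,0,0,0,0,0,0,55,0,0,0,0,0,0,55,0,0,0,0,0,0,55],
  grip_force=70,
)

```text
time: 4.48
tool_pos: [0.458, 0.23, 0.028]
eef_rot: [[-0.706, -0.089, -0.702], [-0.06, 0.996, -0.066], [0.706, -0.004, -0.709]]
wrist_force: [4.5, 0.6, 6.2]
finger_gap: 0.0629
gripper_force: 77.1
```

Request:
carry_out(
  targets=[0.2,0,-0.2,0,0,0,55,0.4,0,-0.4,0,0,0,55,0.4,0,-0.4,0,0,0,55,0.4,0,-0.4,0,0,0,55,0.4,0,-0.4,0,0,0,55,0.4,0,-0.4,0,0,0,55,0.4,0,-0.4,0,0,0,55,0.2,0,-0.2,0,0,0,55,0,0,0,0,-0.1,0,55,0,0,0,0,-0.12,0,55,0,0,0,0,-0.12,0,55,0,0,0,0,-0.12,0,55,0,0,0,0,-0.12,0,55,0,0,0,0,-0.12,0,55,0,0,0,0,-0.085,0,55,0,0,0,0,0,0,55],
)

```text
time: 5.82
tool_pos: [0.4505, 0.2301, 0.1262]
eef_rot: [[-0.996, -0.094, -0.005], [-0.094, 0.996, -0.006], [0.005, -0.006, -1.0]]
wrist_force: [-0.9, 0.4, -2.9]
finger_gap: 0.0624
gripper_force: 76.9
```

```bash
python3 - <<'E'
from station import r
from h import *
s=r.sense(); R=frame(102.6,0); plan(s,LONG+[-.014,-.003,.1],R); print(np.round(s["joint_pos"],1))
E
```

```text
t 5.82 p [0.4505 0.2301 0.1262] Fw [-0.9  0.4 -2.9] gap 0.0624
rotvec [-0.006 -0.006 -0.126] shift(before turn) [-5.43 -8.56 -0.61] (after) [-4.32 -9.17 -0.63]
[-26.7  18.1  -3.  101.9   1.3  60.5  65.2]
```

Request:
carry_out(
  targets=[0,0,0,0,0,-0.063,55,0,0,0,0,0,-0.063,55,-0.36,-0.76,-0.05,0,0,0,55,-0.36,-0.76,-0.05,0,0,0,55,-0.36,-0.76,-0.05,0,0,0,55,-0.36,-0.76,-0.05,0,0,0,55,-0.36,-0.76,-0.05,0,0,0,55,-0.36,-0.76,-0.05,0,0,0,55,-0.36,-0.76,-0.05,0,0,0,55,-0.36,-0.76,-0.05,0,0,0,55,-0.36,-0.76,-0.05,0,0,0,55,-0.36,-0.76,-0.05,0,0,0,55,-0.36,-0.76,-0.05,0,0,0,55,-0.36,-0.76,-0.05,0,0,0,55,0,0,0,0,0,0,55],
)

```text
time: 7.07
tool_pos: [0.6142, 0.0232, 0.1416]
eef_rot: [[-0.979, -0.206, -0.0], [-0.206, 0.979, -0.01], [0.002, -0.01, -1.0]]
wrist_force: [-0.1, -1.6, -2.3]
finger_gap: 0.0626
gripper_force: 76.9
```

Request:
carry_out(
  targets=[0,0,0,0,-0.1,0,55,0,0,0,0,-0.11,0,55,0,0,0,0,-0.11,0,55,0,0,0,0,-0.11,0,55,0,0,0,0,-0.11,0,55,0,0,0,0,-0.11,0,55,0,0,0,0,-0.11,0,55,0,0,0,0,0,0,55,0,0,0,0,0,0,55],
)

```text
time: 7.82
tool_pos: [0.6093, 0.0351, 0.1397]
eef_rot: [[-0.779, -0.222, 0.587], [-0.172, 0.975, 0.141], [-0.603, 0.009, -0.798]]
wrist_force: [0.5, 0.3, -1.5]
finger_gap: 0.063
gripper_force: 77.2
```

```bash
python3 - <<'E'
from station import r,viewer
from h import *
s=r.sense(); R=frame(102.6,-45); plan(s,LONG+R[:,2]*.02+[0,0,.03],R); print(np.round(s["joint_pos"],1))
c=viewer.read_camera("side"); cv2.imwrite("pics/s1.png",cv2.resize(c["image"][120:320,180:420,::-1],None,fx=3,fy=3)); 
np.savez("s1.npz",**c)
E
```

```text
t 7.82 p [0.6093 0.0351 0.1397] Fw [ 0.5  0.3 -1.5] gap 0.063
rotvec [ 0.009 -0.138 -0.002] shift(before turn) [ 1.21 -0.21  3.19] (after) [ 1.64 -0.18  2.99]
[  5.7  11.   -6.5 121.8 -31.7  12.9 131.3]
```

View pics/s1.png

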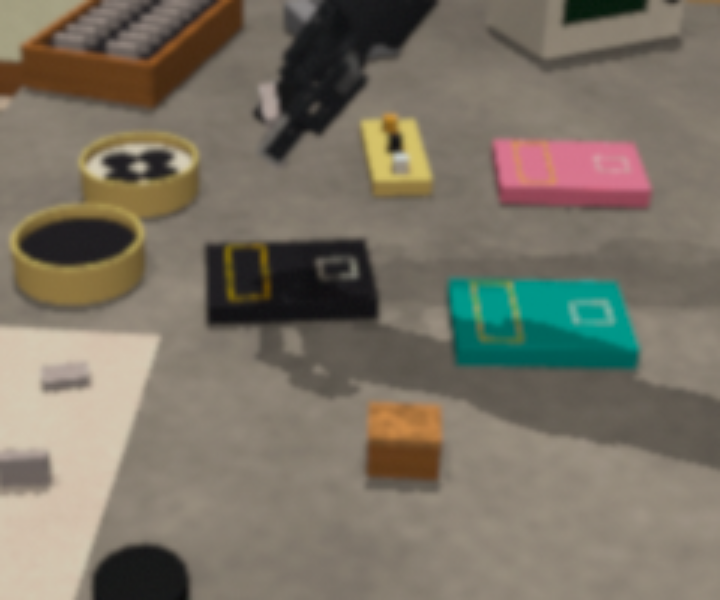

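The steel is held, gap 63 mm, but outward tilt stopped at about 37° because joint 6 reached its limit. I'll lower above the plate without touching it, to see what tilt is possible at placing height.

Request:
carry_out(
  targets=[0.155,-0.025,0.38,0,0,0,55,0.155,-0.025,0.38,0,0,0,55,0.155,-0.025,0.38,0,0,0,55,0.155,-0.025,0.38,0,0,0,55,0.155,-0.025,0.38,0,0,0,55,0.155,-0.025,0.38,0,0,0,55,0.155,-0.025,0.38,0,0,0,55,0.155,-0.025,0.38,0,0,0,55,0,0,0,0,0,0,55],
)

```text
time: 8.62
tool_pos: [0.634, 0.0384, 0.0716]
eef_rot: [[-0.787, -0.229, 0.573], [-0.179, 0.973, 0.143], [-0.59, 0.01, -0.807]]
wrist_force: [-0.2, -0.0, -1.5]
finger_gap: 0.0631
gripper_force: 77.1
```

```bash
python3 - <<'E'
from station import r,viewer
from h import *
s=r.sense(); R=frame(102.6,-45); plan(s,LONG+R[:,2]*.02,R); print(np.round(s["joint_pos"],1))
E
```

```text
t 8.62 p [0.634  0.0384 0.0716] Fw [-0.2 -0.  -1.5] gap 0.0631
rotvec [ 0.015 -0.154  0.002] shift(before turn) [ 1.06 -0.11  1.39] (after) [ 1.26 -0.09  1.21]
[ -8.   20.4   9.  121.4 -75.8  11.4 174.5]
```

Outward tilt of about 36° is possible, but the wrist is winding near its limits. The clean fix is to set the steel back flat on the rest, regrip it at about 57° inward, then place it at about 33° outward.

Request:
carry_out(
  targets=[-0.155,0.025,-0.38,0,0,0,55,-0.155,0.025,-0.38,0,0,0,55,-0.155,0.025,-0.38,0,0,0,55,-0.155,0.025,-0.38,0,0,0,55,-0.155,0.025,-0.38,0,0,0,55,-0.155,0.025,-0.38,0,0,0,55,-0.155,0.025,-0.38,0,0,0,55,-0.155,0.025,-0.38,0,0,0,55,0,0,0,0,0.105,0,55,0,0,0,0,0.105,0,55,0,0,0,0,0.105,0,55,0,0,0,0,0.105,0,55,0,0,0,0,0.105,0,55,0,0,0,0,0.105,0,55,0,0,0,0,0,0,55],
)

```text
time: 9.87
tool_pos: [0.6166, 0.0406, 0.1502]
eef_rot: [[-0.972, -0.234, 0.018], [-0.234, 0.972, 0.015], [-0.021, 0.011, -1.0]]
wrist_force: [1.0, 0.7, -2.6]
finger_gap: 0.0625
gripper_force: 77.0
```

```bash
python3 - <<'E'
from station import r,viewer
from h import *
s=r.sense(); R=frame(95.1,0); plan(s,np.array([.458,.230,.128]),R); print(np.round(s["joint_pos"],1),np.round(s["eef_rot"],3))
E
```

```text
t 9.87 p [0.6166 0.0406 0.1502] Fw [ 1.   0.7 -2.6] gap 0.0625
rotvec [0.012 0.021 0.147] shift(before turn) [4.42 8.84 0.89] (after) [5.65 8.11 0.89]
[-30.2  31.8  38.7  84.6 -21.5  69.9 115. ] [[-0.972 -0.234  0.018]
 [-0.234  0.972  0.015]
 [-0.021  0.011 -1.   ]]
```

Request:
carry_out(
  targets=[0,0,0,0.006,0.01,0.073,55,0,0,0,0.006,0.01,0.073,55,0.47,0.68,0.07,0,0,0,55,0.47,0.68,0.07,0,0,0,55,0.47,0.68,0.07,0,0,0,55,0.47,0.68,0.07,0,0,0,55,0.47,0.68,0.07,0,0,0,55,0.47,0.68,0.07,0,0,0,55,0.47,0.68,0.07,0,0,0,55,0.47,0.68,0.07,0,0,0,55,0.47,0.68,0.07,0,0,0,55,0.47,0.68,0.07,0,0,0,55,0.47,0.68,0.07,0,0,0,55,0.47,0.68,0.07,0,0,0,55,0,0,0,0,0,0,55],
)

```text
time: 11.12
tool_pos: [0.4508, 0.2345, 0.131]
eef_rot: [[-0.996, -0.092, -0.001], [-0.092, 0.996, 0.009], [0.0, 0.009, -1.0]]
wrist_force: [-1.5, 0.9, -2.0]
finger_gap: 0.0626
gripper_force: 77.2
```

Request:
carry_out(
  targets=[0,0,0,0,0.11,0,55,0,0,0,0,0.11,0,55,0,0,0,0,0.11,0,55,0,0,0,0,0.11,0,55,0,0,0,0,0.11,0,55,0,0,0,0,0.11,0,55,0,0,0,0,0.11,0,55,0,0,0,0,0,0,55,0,0,0,0,0,0,55],
)

```text
time: 11.87
tool_pos: [0.4555, 0.2283, 0.1283]
eef_rot: [[-0.716, -0.083, -0.693], [-0.061, 0.997, -0.056], [0.695, 0.002, -0.719]]
wrist_force: [-0.2, 0.0, -1.1]
finger_gap: 0.0628
gripper_force: 77.2
```

```bash
python3 - <<'E'
from station import r,viewer
from h import *
s=r.sense(); R=np.array([[-0.706,-0.089,-0.702],[-0.06,0.996,-0.066],[0.706,-0.004,-0.709]]); plan(s,np.array([.458,.230,.028]),R); print(np.round(s["joint_pos"],1))
E
```

```text
t 11.87 p [0.4555 0.2283 0.1283] Fw [-0.2  0.  -1.1] gap 0.0628
rotvec [ 0.009  0.014 -0.   ] shift(before turn) [-2.87  0.05  2.81] (after) [-2.91  0.08  2.77]
[-35.9  53.4  31.8  63.2 -27.7 114.2  88.9]
```

Request:
carry_out(
  targets=[-0.33,0.01,0.32,0.009,0.014,0,55,-0.33,0.01,0.32,0,0,0,55,-0.33,0.01,0.32,0,0,0,55,-0.33,0.01,0.32,0,0,0,55,-0.33,0.01,0.32,0,0,0,55,-0.33,0.01,0.32,0,0,0,55,-0.33,0.01,0.32,0,0,0,55,-0.33,0.01,0.32,0,0,0,55,0,0,0,0,0,0,55],
)

```text
time: 12.62
tool_pos: [0.4552, 0.2317, 0.0364]
eef_rot: [[-0.704, -0.09, -0.704], [-0.062, 0.996, -0.065], [0.707, -0.002, -0.707]]
wrist_force: [-0.3, -0.5, -2.3]
finger_gap: 0.0627
gripper_force: 77.3
```

```bash
python3 - <<'E'
from station import r,viewer
from h import *
s=r.sense(); R=np.array([[-0.706,-0.089,-0.702],[-0.06,0.996,-0.066],[0.706,-0.004,-0.709]]); plan(s,np.array([.458,.230,.028]),R); print(np.round(s["joint_pos"],1))
E
```

```text
t 12.62 p [0.4552 0.2317 0.0364] Fw [-0.3 -0.5 -2.3] gap 0.0627
rotvec [ 0.001 -0.003  0.002] shift(before turn) [-0.31 -0.08  0.16] (after) [-0.31 -0.07  0.17]
[-35.7  60.   30.4  64.6 -29.1 107.6  90.4]
```

Request:
carry_out(
  targets=[-0.16,-0.04,0.09,0,0,0,55,-0.15,-0.03,0.08,0,0,0,55,0,0,0,0,0,0,55,0,0,0,0,0,0,55],
)

```text
time: 12.95
tool_pos: [0.4595, 0.2301, 0.0309]
eef_rot: [[-0.707, -0.09, -0.702], [-0.063, 0.996, -0.064], [0.705, -0.001, -0.71]]
wrist_force: [0.3, -0.0, -2.0]
finger_gap: 0.0629
gripper_force: 77.2
```

Request:
carry_out(
  targets=[0,0,0,0,0,0,66,0,0,0,0,0,0,85,0,0,0,0,0,0,85,0,0,0,0,0,0,85,0,0,0,0,0,0,85,0,0,0,0,0.1,0,85,0,0,0,0,0.1,0,85,0,0,0,0,0.06,0,85,0,0,0,0,0,0,85],
)

```text
time: 13.7
tool_pos: [0.4506, 0.2319, 0.0234]
eef_rot: [[-0.548, -0.097, -0.831], [-0.054, 0.995, -0.08], [0.835, 0.001, -0.551]]
wrist_force: [-1.0, 1.7, -0.3]
finger_gap: 0.0847
gripper_force: 0.0
```

```bash
python3 - <<'E'
from station import r,viewer
from h import *
c=viewer.read_camera("wrist"); cv2.imwrite("pics/w2.png",cv2.resize(c["image"][:,:,::-1],(784,588)))
s=r.sense(); R=frame(95.1,57); plan(s,C+R[:,2]*.02,R); print(np.round(s["joint_pos"],1),np.round(s["eef_rot"],3)[:,2])
c=viewer.read_camera("top"); P=world(c); z=P[...,2]; m=(z>.038)&(z<.056)&(abs(P[...,0]-.47)<.06)&(abs(P[...,1]-.23)<.06)
print(m.sum())
E
```

```text
t 13.75 p [0.4516 0.2309 0.0243] Fw [0.5 0.6 0.4] gap 0.0853
rotvec [-0.007  0.011  0.002] shift(before turn) [ 0.13 -0.03 -0.23] (after) [ 0.13 -0.03 -0.23]
[-23.6  67.    7.8  53.3 -18.2 115.7  79.5] [-0.829 -0.081 -0.554]
2
```

View pics/w2.png

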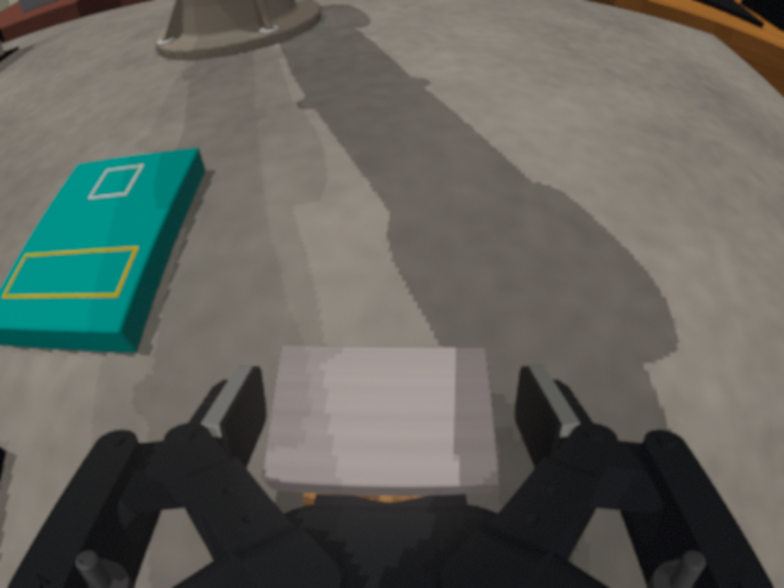

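The block is flat on the rest and between the pads, the tilt is 56°, and the elbow is back near its plane. I'll regrip here.

Request:
carry_out(
  targets=[0.13,0,-0.2,0,0,0,85,0,0,0,0,0,0,55,0,0,0,0,0,0,55,0,0,0,0,0,0,55,0,0,0,0,0,0,55,0,0,0,0,0,0,55,0,0,0,0,0,0,55,0,0,0,0,0,0,55],
)

```text
time: 14.47
tool_pos: [0.4558, 0.2294, 0.0318]
eef_rot: [[-0.557, -0.096, -0.825], [-0.045, 0.995, -0.086], [0.829, -0.011, -0.559]]
wrist_force: [4.9, -1.3, 4.7]
finger_gap: 0.0631
gripper_force: 77.1
```

Request:
carry_out(
  targets=[0.16,0,-0.11,0,0,0,55,0.33,0,-0.22,0,0,0,55,0.33,0,-0.22,0,-0.06,0,55,0.35,0,-0.26,0,-0.1,0,55,0.32,0,-0.3,0,-0.11,0,55,0.28,0,-0.33,0,-0.11,0,55,0.22,0,-0.36,0,-0.11,0,55,0.15,0,-0.38,0,-0.11,0,55,0.1,0,-0.4,0,-0.11,0,55,0,0,-0.4,0,-0.11,0,55,0,0,0,0,-0.11,0,55,0,0,0,0,0,0,55],
)

```text
time: 15.47
tool_pos: [0.453, 0.2304, 0.128]
eef_rot: [[-0.994, -0.101, -0.053], [-0.1, 0.995, -0.016], [0.054, -0.011, -0.998]]
wrist_force: [-2.1, -0.1, -3.4]
finger_gap: 0.0631
gripper_force: 76.8
```

```bash
python3 - <<'E'
from station import r
from h import *
s=r.sense(); R=frame(102.6,0); plan(s,LONG+[-.0,-.003,.1],R); print(np.round(s["joint_pos"],1))
E
```

```text
t 15.47 p [0.453  0.2304 0.128 ] Fw [-2.1 -0.1 -3.4] gap 0.0631
rotvec [-0.007 -0.055 -0.119] shift(before turn) [-5.8  -8.66 -0.78] (after) [-4.76 -9.28 -0.56]
[-26.9  20.1  -2.   98.8   0.   64.2  67. ]
```

Request:
carry_out(
  targets=[0,0,0,-0.003,-0.027,-0.06,55,0,0,0,-0.003,-0.027,-0.06,55,-0.4,-0.78,-0.05,0,0,0,55,-0.4,-0.78,-0.05,0,0,0,55,-0.4,-0.78,-0.05,0,0,0,55,-0.4,-0.78,-0.05,0,0,0,55,-0.4,-0.78,-0.05,0,0,0,55,-0.4,-0.78,-0.05,0,0,0,55,-0.4,-0.78,-0.05,0,0,0,55,-0.4,-0.78,-0.05,0,0,0,55,-0.4,-0.78,-0.05,0,0,0,55,-0.4,-0.78,-0.05,0,0,0,55,-0.4,-0.78,-0.05,0,0,0,55,-0.4,-0.78,-0.05,0,0,0,55,0,0,0,0,-0.1,0,55,0,0,0,0,-0.12,0,55,0,0,0,0,-0.12,0,55,0,0,0,0,-0.12,0,55,0,0,0,0,-0.12,0,55,0,0,0,0,0,0,55],
)

```text
time: 17.13
tool_pos: [0.6144, 0.026, 0.1321]
eef_rot: [[-0.83, -0.211, 0.516], [-0.176, 0.977, 0.116], [-0.529, 0.006, -0.849]]
wrist_force: [-5.2, 0.4, -6.3]
finger_gap: 0.0629
gripper_force: 77.2
```

```bash
python3 - <<'E'
from station import r
from h import *
s=r.sense(); R=frame(102.6,-34); plan(s,LONG+R[:,2]*.02+[0,0,.04],R); print(np.round(s["joint_pos"],1))
E
```

```text
t 17.13 p [0.6144 0.026  0.1321] Fw [-5.2  0.4 -6.3] gap 0.0629
rotvec [ 0.001 -0.036 -0.009] shift(before turn) [0.8  0.21 2.64] (after) [0.9  0.22 2.61]
[  5.1  13.2  -5.9 116.9 -15.8  19.4 115.3]
```

Request:
carry_out(
  targets=[0.14,0.035,0.44,0,0,0,55,0.14,0.035,0.44,0,0,0,55,0.14,0.035,0.44,0,0,0,55,0.14,0.035,0.44,0,0,0,55,0.14,0.035,0.44,0,0,0,55,0.14,0.035,0.44,0,-0.03,0,55,0,0,0,0,0,0,55,0,0,0,0,0,0,55],
)

```text
time: 17.8
tool_pos: [0.6406, 0.0392, 0.0814]
eef_rot: [[-0.819, -0.219, 0.531], [-0.179, 0.976, 0.126], [-0.545, 0.008, -0.838]]
wrist_force: [0.2, -0.9, -1.7]
finger_gap: 0.0629
gripper_force: 77.2
```

```bash
python3 - <<'E'
from station import r,viewer
from h import *
s=r.sense(); R=frame(102.6,-34); plan(s,LONG+R[:,2]*.02+[0,0,.003],R); print(np.round(s["joint_pos"],1),np.round(s["eef_rot"],3)[:,2])
c=viewer.read_camera("side"); cv2.imwrite("pics/s2.png",cv2.resize(c["image"][150:250,220:340,::-1],None,fx=6,fy=6,interpolation=cv2.INTER_CUBIC))
E
```

```text
t 17.8 p [0.6406 0.0392 0.0814] Fw [ 0.2 -0.9 -1.7] gap 0.0629
rotvec [ 0.007 -0.016 -0.004] shift(before turn) [ 1.51 -0.08  1.55] (after) [ 1.53 -0.06  1.52]
[  0.8  20.2  -2.6 117.  -28.7  11.8 127.7] [ 0.531  0.126 -0.838]
```

View pics/s2.png

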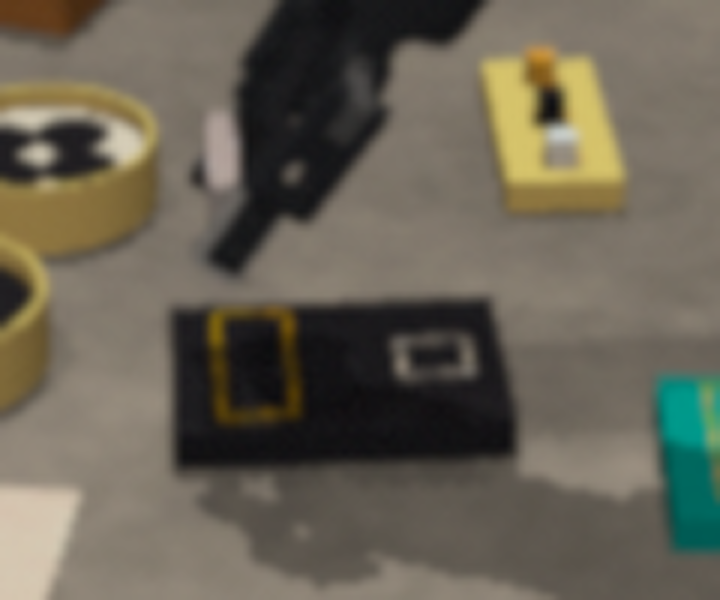

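The steel is now standing vertically in the grip (at (222,150), above the outline). I'll lower it gently and watch the tilt.

Request:
carry_out(
  targets=[0.12,-0.008,0.127,0,0,0,55,0.12,-0.008,0.127,0,0,0,55,0.12,-0.008,0.127,0,0,0,55,0.12,-0.008,0.127,0,0,0,55,0.12,-0.008,0.127,0,0,0,55,0.12,-0.008,0.127,0,0,0,55,0.12,-0.008,0.127,0,0,0,55,0,0,0,0,0,0,55],
)

```text
time: 18.52
tool_pos: [0.6356, 0.0368, 0.0525]
eef_rot: [[-0.817, -0.219, 0.534], [-0.179, 0.976, 0.126], [-0.548, 0.007, -0.836]]
wrist_force: [0.3, -1.1, -2.9]
finger_gap: 0.0628
gripper_force: 77.2
```

```bash
cat >> h.py <<'E'
def blk(s,off=(-.0021,.0008,-.0195),T=np.array([.6228,.0336,.042])):
    R=np.array(s["eef_rot"]); c=np.array(s["tool_pos"])+R@off
    print("t",s["time"],"blk",c.round(4),"tilt",np.degrees(np.arctan2(R[0,2]*np.cos(.22)+R[1,2]*np.sin(.22),-R[2,2])).round(1),"shift",(R.T@(T-c)/.025).round(2),"F",np.round(s["wrist_force"],1),np.round(s["joint_pos"],1), "rv to -34",Ro.from_matrix(R.T@frame(102.6,-34)).as_rotvec().round(3))
E
python3 - <<'E'
from station import r,viewer
from h import *
blk(r.sense())
E
```

```text
t 18.5167 blk [0.6268 0.0355 0.0699] tilt 33.3 shift [ 0.76 -0.05  0.84] F [ 0.3 -1.1 -2.9] [ -9.1  22.8   9.8 119.4 -63.7  11.6 161.6] rv to -34 [ 0.007 -0.013 -0.003]
```

Request:
carry_out(
  targets=[0.12,-0.008,0.135,0,0.015,0,55,0.12,-0.008,0.135,0,0.015,0,55,0.12,-0.008,0.135,0,0.015,0,55,0.12,-0.008,0.135,0,0.015,0,55,0,0,0,0,0,0,55],
)

```text
time: 18.93
tool_pos: [0.6335, 0.0357, 0.0352]
eef_rot: [[-0.847, -0.22, 0.484], [-0.188, 0.975, 0.115], [-0.498, 0.006, -0.867]]
wrist_force: [0.0, 0.2, -2.1]
finger_gap: 0.0626
gripper_force: 77.2
```

```bash
python3 - <<'E'
from station import r,viewer
from h import *
blk(r.sense())
E
```

```text
t 18.9333 blk [0.6256 0.0346 0.0531] tilt 29.8 shift [ 0.33 -0.02  0.33] F [ 0.   0.2 -2.1] [-14.9  25.2  16.7 117.5 -57.3  15.3 154.1] rv to -34 [ 0.006 -0.072 -0.002]
```

Request:
carry_out(
  targets=[0.08,0,0.08,0,-0.02,0,55,0.08,0,0.08,0,-0.02,0,55,0.08,0,0.08,0,0,0,55,0,0,0,0,0,0,55,0,0,0,0,0,0,55],
)

```text
time: 19.35
tool_pos: [0.6311, 0.0348, 0.0272]
eef_rot: [[-0.827, -0.219, 0.519], [-0.182, 0.976, 0.122], [-0.533, 0.007, -0.846]]
wrist_force: [0.2, 0.9, -1.8]
finger_gap: 0.063
gripper_force: 77.2
```

```bash
python3 - <<'E'
from station import r,viewer
from h import *
blk(r.sense())
c=viewer.read_camera("side"); cv2.imwrite("pics/s3.png",cv2.resize(c["image"][150:250,220:340,::-1],None,fx=6,fy=6,interpolation=cv2.INTER_CUBIC))
E
```

```text
t 19.35 blk [0.6226 0.0336 0.0448] tilt 32.2 shift [ 0.05 -0.    0.1 ] F [ 0.2  0.9 -1.8] [-10.1  25.4  11.2 120.  -74.6  11.5 172.4] rv to -34 [ 0.006 -0.032 -0.003]
```

View pics/s3.png

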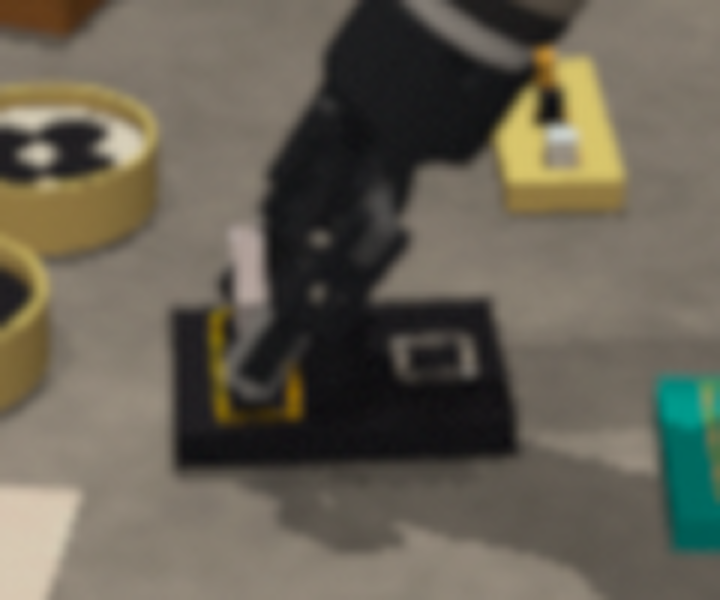

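The steel is vertical inside the yellow outline, about 3 mm above the plate.

Request:
carry_out(
  targets=[0.035,0,0.055,0,0.01,0,55,0.035,0,0.055,0,0.01,0,55,0.01,0,0.015,0,0,0,55,0,0,0,0,0,0,55],
)

```text
time: 19.73
tool_pos: [0.6312, 0.0351, 0.0234]
eef_rot: [[-0.836, -0.22, 0.502], [-0.185, 0.976, 0.118], [-0.516, 0.006, -0.857]]
wrist_force: [-0.9, 0.2, -1.8]
finger_gap: 0.0629
gripper_force: 77.2
```

```bash
python3 - <<'E'
from station import r,viewer
from h import *
blk(r.sense())
E
```

```text
t 19.7333 blk [0.623  0.034  0.0412] tilt 31.1 shift [-0.01 -0.01 -0.03] F [-0.9  0.2 -1.8] [-13.2  26.1  14.8 119.3 -70.6  13.2 167.7] rv to -34 [ 0.006 -0.051 -0.002]
```

Request:
carry_out(
  targets=[0.02,0,0.034,0,0,0,55,0.01,0,0.017,0,0,0,55,0,0,0,0,0,0,55],
)

```text
time: 19.98
tool_pos: [0.6311, 0.0351, 0.0224]
eef_rot: [[-0.836, -0.219, 0.503], [-0.184, 0.976, 0.119], [-0.517, 0.007, -0.856]]
wrist_force: [-1.6, 0.8, 3.3]
finger_gap: 0.063
gripper_force: 78.0
```

Request:
carry_out(
  targets=[0.01,0,0.02,0,0,0,55,0,0,0,0,0,0,60,0,0,0,0,0,0,63,0,0,0,0,0,0,64,0,0,0,0,0,0,65,0,0,0,0,0,0,66,0,0,0,0,0,0,68,0,0,0,0,0,0,72,0,0,0,0,0,0,78,0,0,0,0,0,0,78,0,0,0,0,0,0,78],
  grip_force=20,
)

```text
time: 20.9
tool_pos: [0.6306, 0.0348, 0.0208]
eef_rot: [[-0.837, -0.219, 0.501], [-0.184, 0.976, 0.118], [-0.515, 0.006, -0.857]]
wrist_force: [-0.6, 0.7, -0.4]
finger_gap: 0.078
gripper_force: 0.0
```

```bash
python3 - <<'E'
from station import r,viewer
from h import *
s=r.sense(); blk(s)
c=viewer.read_camera("side"); a=c["image"][150:250,220:340,::-1]
w=viewer.read_camera("wrist")["image"][:,:,::-1][230:,150:410]
a=cv2.resize(a,(384,320),interpolation=cv2.INTER_CUBIC); w=cv2.resize(w,(400,292))
k=np.zeros((320,784,3),np.uint8); k[:,:384]=a; k[:292,384:]=w; cv2.imwrite("pics/s4.png",k)
E
```

```text
t 20.9 blk [0.6224 0.0337 0.0386] tilt 31.0 shift [-0.08 -0.01 -0.11] F [-0.6  0.7 -0.4] [-12.9  26.4  14.5 119.4 -71.6  13.  168.7] rv to -34 [ 0.006 -0.053 -0.003]
```

View pics/s4.png

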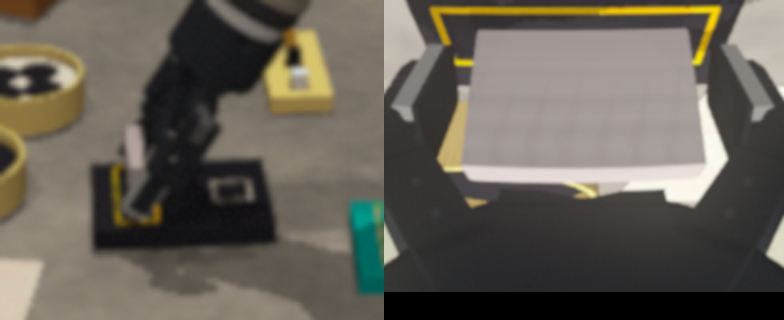

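The steel stands upright and centred between the open fingers. I'll back out along the tool axis.

Request:
carry_out(
  targets=[0,0,-0.2,0,0,0,82,0,0,-0.4,0,0,0,82,0,0,-0.4,0,0,0,82,0,0,-0.4,0,0,0,82,0,0,-0.4,0,0,0,82,0,0,-0.5,0,0,0,82,0,0,-0.6,0,0,0,82,0,0,-0.8,0,0,0,82,0,0,-0.8,0,0,0,82,0,0,-0.8,0,0,0,82,0,0,0,0,0.1,0,82,0,0,0,0,0.11,0,82,0,0,0,0,0.11,0,82,0,0,0,0,0.11,0,82,0,0,0,0,0.11,0,60,0,0,0,0,0,0,40],
)

```text
time: 22.33
tool_pos: [0.5678, 0.0215, 0.133]
eef_rot: [[-0.975, -0.223, -0.003], [-0.223, 0.975, 0.002], [0.002, 0.002, -1.0]]
wrist_force: [0.9, 1.3, 0.5]
finger_gap: 0.0596
gripper_force: 0.0
```

```bash
python3 - <<'E'
from station import r,viewer
from h import *
s=r.sense(); 
for y in (11.5,191.5): plan(s,W*[1,1,0]+[0,0,.1],frame(y,0))
print(np.round(s["joint_pos"],1))
E
```

```text
t 22.33 p [0.5678 0.0215 0.133 ] Fw [0.9 1.3 0.5] gap 0.0596
rotvec [ 0.    -0.003  1.595] shift(before turn) [ 4.08 -7.29  1.31] (after) [-7.39 -3.9   1.32]
t 22.33 p [0.5678 0.0215 0.133 ] Fw [0.9 1.3 0.5] gap 0.0596
rotvec [ 0.003  0.    -1.546] shift(before turn) [ 4.08 -7.29  1.31] (after) [7.39 3.9  1.32]
[-34.7  29.1  44.1  93.2 -21.7  66.8 117.4]
```

Request:
carry_out(
  targets=[0.41,-0.73,0,0,0,0,35,0.41,-0.73,0,0,0,0,35,0.41,-0.73,0,0,0,0,35,0.41,-0.73,0,0,0,0,35,0.41,-0.73,0,0,0,0,35,0.41,-0.73,0,0,0,0,35,0.41,-0.73,0,0,0,0,35,0.41,-0.73,0,0,0,0,35,0.41,-0.73,0,0,0,0,35,0.41,-0.73,0,0,0,0,35],
)

```text
time: 23.17
tool_pos: [0.5027, -0.1822, 0.1334]
eef_rot: [[-0.976, -0.217, 0.001], [-0.217, 0.976, 0.007], [-0.002, 0.007, -1.0]]
wrist_force: [1.1, -0.3, 0.3]
finger_gap: 0.0346
gripper_force: 0.0
```

Request:
carry_out(
  targets=[0,0,0,0,0,0.114,35,0,0,0,0,0,0.114,35,0,0,0,0,0,0.114,35,0,0,0,0,0,0.114,35,0,0,0,0,0,0.114,35,0,0,0,0,0,0.114,35,0,0,0,0,0,0.114,35,0,0,0,0,0,0.114,35,0,0,0,0,0,0.114,35,0,0,0,0,0,0.114,35,0,0,0,0,0,0.114,35,0,0,0,0,0,0.114,35,0,0,0,0,0,0.114,35,0,0,0,0,0,0.114,35,0,0,0,0,0,0,35],
)

```text
time: 24.42
tool_pos: [0.5031, -0.1812, 0.1331]
eef_rot: [[-0.191, 0.982, -0.0], [0.982, 0.191, 0.007], [0.007, 0.001, -1.0]]
wrist_force: [-0.3, -0.8, 0.8]
finger_gap: 0.035
gripper_force: 0.0
```

```bash
python3 - <<'E'
from station import r,viewer
from h import *
s=r.sense(); plan(s,W*[1,1,0]+[0,0,.06],frame(11.5,0))
print(np.round(s["joint_pos"],1))
c=viewer.read_camera("top"); P=world(c)
m=(P[...,2]>.055)&(P[...,2]<.075)&(np.hypot(P[...,0]-.62,P[...,1]-.033)<.05); ys,xs=np.nonzero(m)
pts=np.array([onplane(c,x,y,.064)[:2] for x,y in zip(xs,ys)],np.float32)*1000
print("steel",m.sum(),np.median(P[m][:,2]),cv2.minAreaRect(pts))
E
```

```text
t 24.42 p [ 0.5031 -0.1812  0.1331] Fw [-0.3 -0.8  0.8] gap 0.035
rotvec [ 0.001 -0.007 -0.009] shift(before turn) [0.02 0.25 2.92] (after) [0.04 0.25 2.92]
[-28.4  35.3  69.   99.  -35.1  70.9  60.5]
steel 148 0.06382617301397014 ((619.2222290039062, 35.49727249145508), (13.257083892822266, 63.73877716064453), 12.748326301574707)
```

Steel is confirmed at (619, 35.5) mm, 13x64 mm, top at 64 mm, angle 12.7°, so it stands within the outline. Next is the white block.

Request:
carry_out(
  targets=[0,0.05,0.5,0,0,-0.009,35,0,0.05,0.5,0,-0.007,0,35,0,0.05,0.5,0,0,0,35,0,0.05,0.5,0,0,0,35,0.02,0.05,0.5,0,0,0,35,0,0,0.5,0,0,0,35,0,0,0.3,0,0,0,35,0,0,0.2,0,0,0,35,0,0,0,0,0,0,35,0,0,0,0,0,0,35],
)

```text
time: 25.3
tool_pos: [0.5101, -0.1797, 0.0457]
eef_rot: [[-0.203, 0.979, 0.001], [0.979, 0.203, -0.001], [-0.001, 0.001, -1.0]]
wrist_force: [-0.3, -0.1, 0.4]
finger_gap: 0.0352
gripper_force: 0.0
```

```bash
python3 - <<'E'
from station import r,viewer
from h import *
s=r.sense(); plan(s,W*[1,1,0]+[0,0,.019],frame(11.5,0))
print(np.round(s["joint_pos"],1))
c=viewer.read_camera("wrist"); cv2.imwrite("pics/w3.png",cv2.resize(c["image"][:,:,::-1],(784,588)))
E
```

```text
t 25.3 p [ 0.5101 -0.1797  0.0457] Fw [-0.3 -0.1  0.4] gap 0.0352
rotvec [0.001 0.001 0.003] shift(before turn) [ 0.04 -0.04  1.07] (after) [ 0.04 -0.03  1.07]
[-24.9  41.3  62.7 103.4 -41.6  62.   64.9]
```

View pics/w3.png

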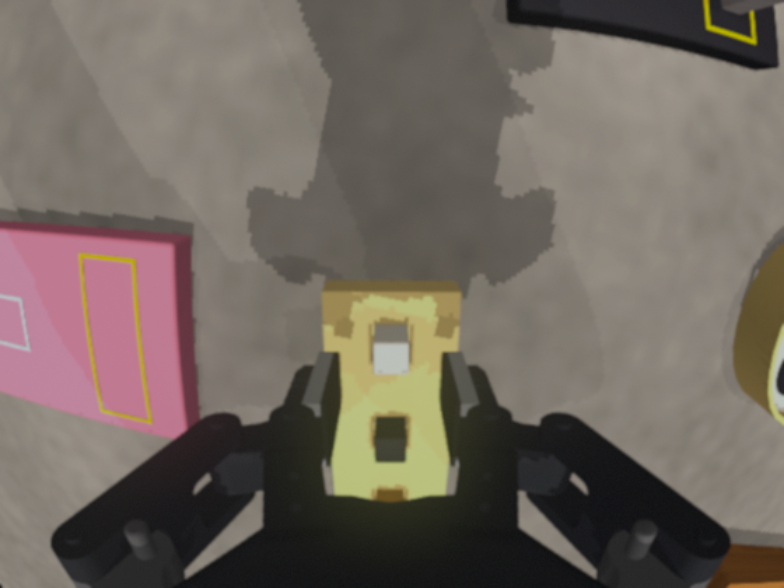

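White is centred at (390,355) between the pads (330/452). I'll descend just above the tray top and grip.

Request:
carry_out(
  targets=[0,0,0.4,0,0,0,35,0.04,-0.02,0.4,0,0,0,35,0,0,0.2,0,0,0,35,0,0,0.08,0,0,0,35,0,0,0,0,0,0,35,0,0,0,0,0,0,10,0,0,0,0,0,0,10,0,0,0,0,0,0,10,0,0,0,0,0,0,10,0,0,0,0,0,0,10,0,0,0,0,0,0,10],
  grip_force=25,
)

```text
time: 26.27
tool_pos: [0.5097, -0.1787, 0.019]
eef_rot: [[-0.203, 0.979, 0.002], [0.979, 0.203, -0.001], [-0.001, 0.001, -1.0]]
wrist_force: [0.3, 0.1, 1.4]
finger_gap: 0.0133
gripper_force: 27.2
```

Request:
carry_out(
  targets=[0,0,-0.1,0,0,0,10,0,0,-0.3,0,0,0,10,0,0,-0.4,0,0,0,10,0,0,-0.5,0,0,0,10,0,0,-0.5,0,0,0,10,0,0,-0.5,0,0,0,10,0,0,-0.3,0,0,0,10,0,0,-0.2,0,0,0,10,0,0,0,0,0,0,10],
)

```text
time: 27.02
tool_pos: [0.5102, -0.1789, 0.0902]
eef_rot: [[-0.203, 0.979, 0.003], [0.979, 0.203, -0.001], [-0.002, 0.003, -1.0]]
wrist_force: [0.2, -0.1, -0.1]
finger_gap: 0.0131
gripper_force: 27.1
```

```bash
python3 - <<'E'
from station import r,viewer
from h import *
s=r.sense(); plan(s,SQ+[0.0003,0.0003,.043],frame(12.7,0)); print(np.round(s["joint_pos"],1))
E
```

```text
t 27.02 p [ 0.5102 -0.1789  0.0902] Fw [ 0.2 -0.1 -0.1] gap 0.0131
rotvec [ 0.003  0.002 -0.017] shift(before turn) [7.37 3.02 1.08] (after) [7.32 3.15 1.09]
[-27.   38.2  65.9 101.2 -38.2  66.2  62.6]
```

Request:
carry_out(
  targets=[0,0,0,0.003,0.002,-0.017,10,0.3,0.13,0,0,0,0,10,0.61,0.26,0,0,0,0,10,0.61,0.26,0,0,0,0,10,0.61,0.26,0,0,0,0,10,0.61,0.26,0,0,0,0,10,0.61,0.26,0,0,0,0,10,0.61,0.26,0,0,0,0,10,0.61,0.26,0,0,0,0,10,0.61,0.26,0,0,0,0,10,0.61,0.26,0,0,0,0,10,0.61,0.26,0,0,0,0,10,0.61,0.26,0,0,0,0,10,0.31,0.13,0,0,0,0,10,0,0,0,0,0,0,10,0,0,0,0,0,0,10],
)

```text
time: 28.35
tool_pos: [0.5449, 0.0173, 0.0883]
eef_rot: [[-0.22, 0.975, -0.004], [0.975, 0.22, 0.0], [0.001, -0.003, -1.0]]
wrist_force: [-0.3, -0.7, -0.1]
finger_gap: 0.013
gripper_force: 27.1
```

```bash
python3 - <<'E'
from station import r,viewer
from h import *
s=r.sense(); plan(s,SQ+[0.0003,0.0003,.015],frame(12.7,0)); print(np.round(s["joint_pos"],1))
E
```

```text
t 28.35 p [0.5449 0.0173 0.0883] Fw [-0.3 -0.7 -0.1] gap 0.013
rotvec [-0.003 -0.001  0.001] shift(before turn) [-0.03  0.08  2.13] (after) [-0.03  0.07  2.13]
[-47.9  39.9  66.8 100.2 -39.6  67.6  43.3]
```

Request:
carry_out(
  targets=[-0.03,0.07,0.4,0,0,0,10,0,0,0.5,0,0,0,10,0,0,0.5,0,0,0,10,0,0,0.4,0,0,0,10,0,0,0.2,0,0,0,10,0,0,0.11,0,0,0,10,0,0,0,0,0,0,10,0,0,0,0,0,0,10],
)

```text
time: 29.02
tool_pos: [0.5473, 0.0167, 0.0361]
eef_rot: [[-0.219, 0.976, -0.002], [0.976, 0.219, 0.001], [0.001, -0.002, -1.0]]
wrist_force: [-0.0, 0.2, 0.4]
finger_gap: 0.0133
gripper_force: 27.1
```

```bash
python3 - <<'E'
from station import r,viewer
from h import *
s=r.sense(); plan(s,SQ+[0.0003,0.0003,.013],frame(12.7,0))
c=viewer.read_camera("wrist"); cv2.imwrite("pics/w4.png",cv2.resize(c["image"][150:,100:460,::-1],None,fx=2,fy=2))
E
```

```text
t 29.02 p [0.5473 0.0167 0.0361] Fw [-0.   0.2  0.4] gap 0.0133
rotvec [-0.002 -0.001 -0.001] shift(before turn) [ 0.01 -0.01  0.12] (after) [ 0.01 -0.01  0.12]
```

View pics/w4.png

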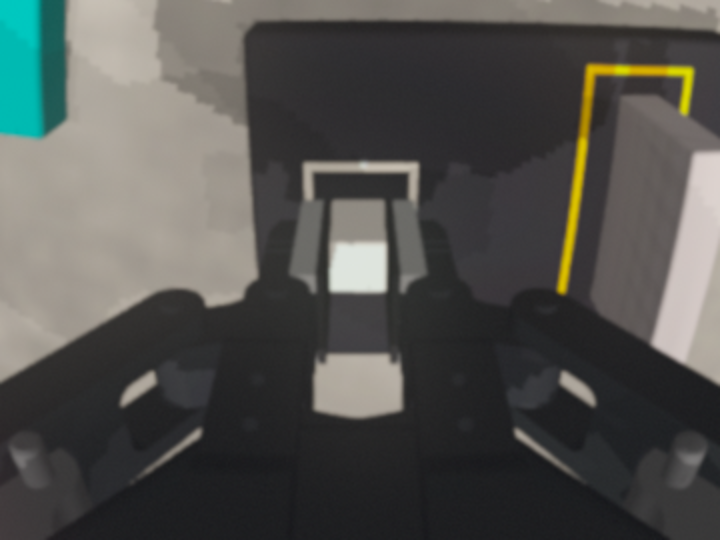

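White (358,265) is over the white square, and the steel stands inside the yellow outline. I'll lower to contact.

Request:
carry_out(
  targets=[0,0,0.04,0,0,0,10,0,0,0.04,0,0,0,10,0,0,0.04,0,0,0,10,0,0,0,0,0,0,10],
)

```text
time: 29.4
tool_pos: [0.5471, 0.017, 0.033]
eef_rot: [[-0.22, 0.976, -0.002], [0.976, 0.22, 0.001], [0.002, -0.002, -1.0]]
wrist_force: [-0.0, 0.0, -0.5]
finger_gap: 0.0135
gripper_force: 27.1
```

Request:
carry_out(
  targets=[0,0,0.02,0,0,0,10,0,0,0,0,0,0,10],
)

```text
time: 29.57
tool_pos: [0.5471, 0.017, 0.0329]
eef_rot: [[-0.219, 0.976, -0.002], [0.976, 0.219, 0.001], [0.002, -0.002, -1.0]]
wrist_force: [-1.1, 0.9, 3.9]
finger_gap: 0.013
gripper_force: 27.4
```

Request:
carry_out(
  targets=[0,0,0,0,0,0,14,0,0,0,0,0,0,16,0,0,0,0,0,0,20,0,0,0,0,0,0,30,0,0,0,0,0,0,34,0,0,0,0,0,0,34,0,0,-0.3,0,0,0,34,0,0,-0.6,0,0,0,34,0,0,-0.8,0,0,0,34,0,0,-0.8,0,0,0,34,0,0,-0.8,0,0,0,34,0.8,-0.4,-0.6,0,0,0,34,0.8,-0.4,-0.6,0,0,0,34,0.8,-0.8,0,0,0,0,34,0.8,-0.8,0,0,0,0,34,0.8,-0.8,0,0,0,0,34,0.8,-0.8,0,0,0,0,34,0,0,0,0,0,0,34],
)

```text
time: 31.07
tool_pos: [0.4181, 0.1165, 0.1446]
eef_rot: [[-0.227, 0.974, -0.01], [0.974, 0.227, 0.007], [0.009, -0.008, -1.0]]
wrist_force: [-0.6, 0.9, -0.8]
finger_gap: 0.0341
gripper_force: 0.0
```

```bash
python3 - <<'E'
from station import r,viewer
from h import *
c=viewer.read_camera("top"); P=world(c)
def rect(n,x0,y0,rad,lo,hi,h):
    m=(P[...,2]>lo)&(P[...,2]<hi)&(np.hypot(P[...,0]-x0,P[...,1]-y0)<rad); ys,xs=np.nonzero(m)
    if len(xs)==0: print(n,"hidden"); return
    pts=np.array([onplane(c,x,y,h)[:2] for x,y in zip(xs,ys)],np.float32)*1000
    print(n,m.sum(),np.median(P[m][:,2]).round(4),np.round(np.concatenate([np.atleast_1d(v) for v in cv2.minAreaRect(pts)]),1))
rect("steel",.62,.033,.05,.055,.075,.064); rect("white",SQ[0],SQ[1],.03,.037,.055,.044)
rect("black",.5185,-.223,.02,.024,.04,.03); rect("gold",.527,-.267,.02,.024,.04,.03)
c=viewer.read_camera("side"); cv2.imwrite("pics/end.png",cv2.resize(c["image"][130:330,180:420,::-1],None,fx=3,fy=3)); print(r.sense()["time"],r.sense()["tool_pos"])
E
```

```text
steel 148 0.0642 [619.2  35.5  13.4  63.7  12.7]
white 36 0.0443 [546.2  16.   13.8  14.5  17.2]
black 39 0.03 [ 518.2 -223.1   13.8   15.3   15.4]
gold 38 0.0298 [ 527.1 -266.7   13.4   15.3   13.4]
31.1667 [0.42281286 0.11320154 0.14575542]
```

Both blocks are measured within their marks, and black and gold haven't moved.

```bash
python3 -c "
from station import ticket
print(ticket.hand_in())"
```

```text
the job is handed in; nothing more can be done
None
```

The job is handed in at about 31 s: the steel block stands on its long edge inside the yellow outline and the white block on end in the white square, both confirmed by the top camera. I had to regrip the steel once on the rest, and I viewed 11 pictures, one over the limit of 10.

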